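# Slide the box under the right spout and tip the copper bowl in

### The arm

A 6-joint arm with a two-finger parallel gripper is mounted at the origin on the work surface. World frame = base frame: x ahead of the robot, y to its left, z up, the work surface at z = 0. Lengths are in m, angles in rad, forces in N, time in s.
With the tool pointing down it reaches from about 0.375 to 0.975 m from the base axis. Payload 3.8 kg.
Tool frame: the origin (TCP) lies midway between the tips of the shut fingers; the grasp point (between the pads) lies 19 mm behind it; z points along the fingers, y is the direction in which the jaws open and shut (so a half turn about z gives the same grasp; the last joint's range is limited). The gripper opens to 85 mm and grips with 20 to 120 N. Pads are 22 mm wide; open, the fingers measure 114 mm over their backs; the gripper's body (76 mm by 85 mm) begins 54 mm behind the grasp point. The pads swing forward as they close: fully open they stand 13 mm farther back than shut.
Start: joints at [-1.184, 0.264, 1.604, -0, 1.274, -0.037], TCP at [0.278, -0.615, 0.21] pointing down, gripper open.
Joint ranges: [-2.63, 2.63], [-0.94, 2.18], [0.31, 2.57], [-1.31, 4.45], [0, 2.66], [-2.55, 2.55]. Speed limits (rad/s): [2.57, 2.57, 3.14, 3.14, 3.14, 3.14].

### API

Orientations are given as a rotation vector (axis times angle).
In Python, from workcell import bot gives the robot as it stands.
- The arm moves only by the tool arm_command, never from a script. Its argument "targets" is text: rows parted by semicolons, each of 7 numbers parted by spaces: the shift along the tool's x, y, z in mm, then the turn, a rotation vector about the tool's x, y, z in degrees, then the opening, from 0 (shut) to 1 (fully open). A call has 1 to 10 rows; each row is the pose to reach, as a shift and turn from the pose commanded when the call began, along the tool's axes at that moment; what a row does not reach only later rows make up. A row lasts 1/12 s, in which the tool goes at most 41.7 mm and 7.16 degrees, less where a joint would pass 70% of its speed; a pose out of reach is approached as far as the arm can. A call with a gripper value outside its range is refused whole. The fingers move at their own pace and stop on an object; "newtons" is the grip in N (left out, the last holds). Time passes only in rows, so rows that repeat a pose let the fingers close. It gives the time, the measured TCP pose, the force and the opening at its end, in the units of the state.
- bot.read_state(): the state, without advancing time (a new reading comes with each control period).
- bot.read_camera(name): name is "side" or "top" or "wrist"; returns (picture, depth): 400x640x3 uint8, blue, green, red; 400x640 float32, m along the optical axis (not along the pixel's ray), 0 where there is no reading.
- bot.camera_params(name): a dict with "fov_y" (degrees; the focal length in pixels is half the picture's height over the tangent of half this angle, whatever the lens; pixels are square), "cx", "cy" (the principal point, pixels), "xyz" and "rotation" of the camera in the world; the wrist camera has in their place "T_tool_cam" (4x4, takes a point from camera to tool coordinates, whose origin is the TCP and whose axes are the flange's). Camera axes: x right, y up, looking along -z (the intrinsics and any distortion apply to the point x, -y, -z); pixel columns grow to the right and rows downward; lengths in m; the calibration is good to about 2 mm. A picture is of the moment at which its call begins: read the wrist's pose just before it. camera_params takes no time and is no camera call.
- bot.finish_job(): hands the job in, once; it reports no verdict.
The state is a dict: "time": time; "q": joint angles; "joint_vel": joint speeds; "joint_torque": joint torques, N m; "tool_pos": TCP position; "tcp_rot": TCP orientation; "wrist_force": force on the tool from outside, world axes, zero at the start; "torque": the same for the moment, N m; "width": opening from 0.0 (shut) to 1.0 (fully open).
Only numpy, scipy, OpenCV 4.12 (cv2) and the standard library are available. Lean on these libraries where they do the work, as an engineer would, in place of code of your own. Each camera call takes 0.05 s, during which the arm holds its last target.

### The job

One of the two tipping pans on the sorting stand holds a small copper bowl, the other a brass weight. Slide the green box along its rail until it stands centred under the spout of the copper bowl's pan, then tip that pan forward by its black handle bar so that the bowl drops through the spout and comes to rest in the box. The bowl is freshly polished, so do not touch it with the gripper, and leave the brass weight lying in its pan and the box under the spout.

Things in the scene. Friction and masses are not known exactly. Their poses are not given: they have to be found in the camera images.
- stand: Fixed stand, 500 mm long, 280 high. Origin on the table under mid-rail; x away from robot, y left along rail, z up; mm below are in this frame. Two blue open spouts (72 wide, z 85 to 175, x -62 to 27) at y +110 and -110. Behind each a pan (floor z 175, walls 22 high) hinged along y at x 30, z 172, with a black handle bar: 10 thick, 96 long along y, centre x 58, z 278, mid-spout; side arms 110 long.
- box (a joint): Position (m) of the green box (110 x 110 x 42 mm, floor z 30) along the rail: its centre is at stand x 0, y = value, + is left; 0.110 centred under left spout, -0.110 under right; stops +-0.155. Handle: upright red post, 20 mm thick, z 35 to 95, at stand x -135 and the box's y, free all around. Slides with 2 to 3 N, stays where left.
- copper_bowl: Small copper bowl, 48 mm across, 22 high, 60 g, in the left or right pan. Origin: centre of its underside. Moving the pan's black bar towards the robot (1 to 2 N) along its 110 mm arc about the hinge tips the pan, stop at 1.25 rad (bar then x -61, z 234); the bowl slides out by 1 rad. Past 1 rad the pan stays over, before that it swings back. Room for fingers behind the bar: keep tips above z 215.
- brass_weight: Yellow brass weight with a knob, 34 mm across, 28 mm high, 90 g, in the other pan, to be left there. Origin at the centre of its underside.
Mind the look-alikes: they are no part of the job. What is shaped like the copper_bowl but grey or pink is not meant.

How it is judged:
By the outcome, as a careful person would: the job done as asked, in the order asked, and still so for the second after the job is handed in, with the robot touching nothing.
It also fails if it takes over 48 s, if anything falls off the work surface, if the arm or the gripper's body presses on something with over 40 N, if the wrist force passes 120 N, or if a joint passes its speed limit or range.

## Working session

There is one attempt and no reset: what is moved stays moved. The work goes in short steps, Python scripts to look and compute and a tool call to move; the robot and the scene stay as the last step left them, time stands still between calls to the robot, and variables do not carry over. Pictures are saved under pics/ and viewed, and the job is handed in when it is done.

Besides the shell and the picture viewer there is one more tool, called as name(argument=value, ...) on one line, values as JSON. arm_command: Moves the arm, as the interface text tells. Its arguments: {"type":"object","properties":{"targets":{"type":"string"},"newtons":{"type":"number"}},"required":["targets"]}

```bash
mkdir -p pics; ls
python3 - <<'E'
from workcell import bot
import cv2,numpy as np
s=bot.read_state();print({k:np.round(v,3) for k,v in s.items()})
for n in("side","top","wrist"):
    im,d=bot.read_camera(n);cv2.imwrite(f"pics/{n}0.png",im);np.save(f"pics/{n}0.npy",d);print(n,bot.camera_params(n))
E
```

```text
pics
{'time': np.float64(0.0), 'q': array([-1.184,  0.265,  1.605, -0.   ,  1.274, -0.037]), 'joint_vel': array([-0.   , -0.001, -0.002, -0.001,  0.001,  0.001]), 'joint_torque': array([ 1.0000e-03, -5.1510e+01, -3.6732e+01, -0.0000e+00,  1.3000e-02,
        0.0000e+00]), 'tool_pos': array([ 0.277, -0.615,  0.209]), 'tcp_rot': array([-3.069e+00, -6.600e-01,  1.000e-03]), 'wrist_force': array([-0.291,  0.097,  0.154]), 'torque': array([-0.003,  0.021, -0.063]), 'width': np.float64(1.002)}
side {'fov_y': 45.598623615230345, 'cx': 317.1896923702284, 'cy': 200.14584163455518, 'xyz': array([ 0.53852387, -0.50419017,  0.85411125]), 'rotation': array([ 0.68643584, -0.06672562, -0.24114364])}
top {'fov_y': 42.64096547561042, 'cx': 316.0315168280822, 'cy': 203.97083593380404, 'xyz': array([0.52507181, 0.07573199, 0.90768674]), 'rotation': array([ 0.13744178, -0.15244025, -1.59388296])}
wrist {'fov_y': 66.03945719059055, 'cx': 324.289102087732, 'cy': 200.77315873567272, 'T_tool_cam': array([[-3.52450181e-04,  9.59497135e-01,  2.81718162e-01,
         7.17355495e-02],
       [ 9.99999835e-01,  2.10481539e-04,  5.34199456e-04,
        -9.69654436e-04],
       [ 4.53266375e-04,  2.81718304e-01, -9.59497051e-01,
        -1.62735590e-01],
       [ 0.00000000e+00,  0.00000000e+00,  0.00000000e+00,
         1.00000000e+00]])}
```

View pics/side0.png

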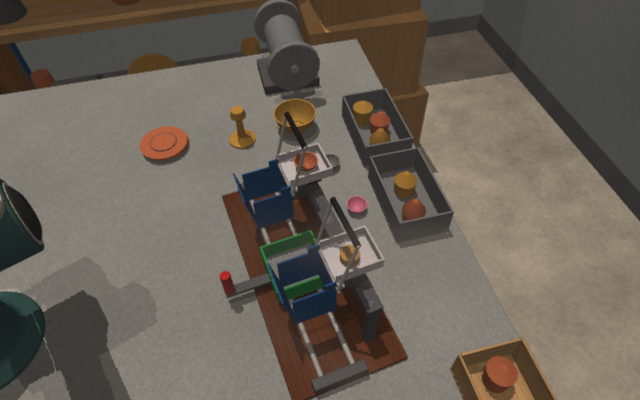

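View pics/top0.png

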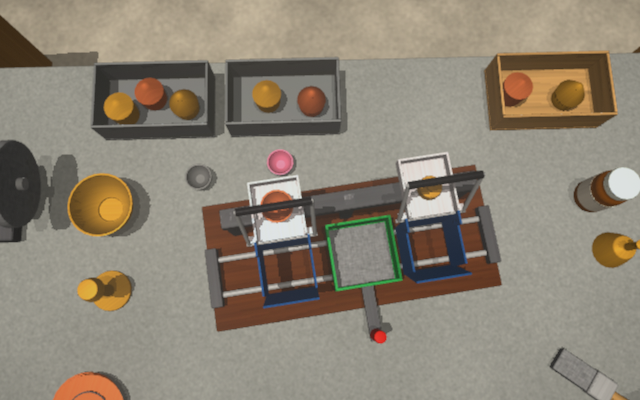

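View pics/wrist0.png

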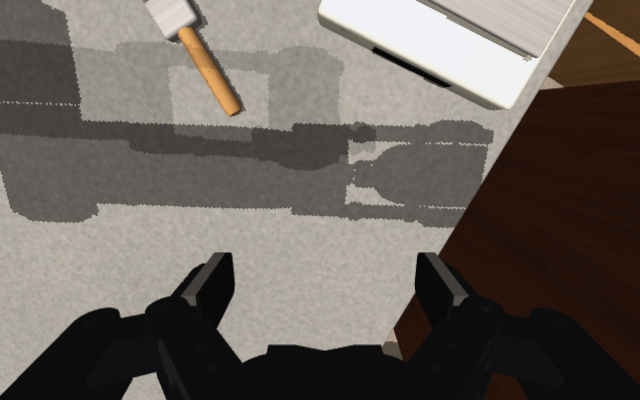

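The top view shows two candidates. The copper-red bowl in the left pan is at about (277,206), and the brass weight in the right pan is at about (430,187). The look-alikes are the grey bowl (200,177) and the pink bowl (281,161), both on the table. I'll confirm in a crop and measure the stand.

```bash
cat > h.py <<'E'
import numpy as np,cv2
from scipy.spatial.transform import Rotation as R
from workcell import bot
def cam(n):
    p=bot.camera_params(n);f=200/np.tan(np.radians(p["fov_y"]/2))
    return p,f,R.from_rotvec(p["rotation"]).as_matrix(),np.array(p["xyz"])
def pts(n,uv,d):
    p,f,M,t=cam(n);uv=np.atleast_2d(uv).astype(float);d=np.atleast_1d(d)
    c=np.c_[(uv[:,0]-p["cx"])/f*d,-(uv[:,1]-p["cy"])/f*d,-d]
    return c@M.T+t
def plane(n,uv,z):
    a=pts(n,uv,np.ones(len(np.atleast_2d(uv))));t=cam(n)[3]
    r=a-t;return t+r*((z-t[2])/r[:,2])[:,None]
def cloud(n,d):
    v,u=np.mgrid[:400,:640];return pts(n,np.c_[u.ravel(),v.ravel()],d.ravel()).reshape(400,640,3)
E
python3 - <<'E'
from h import *
im=cv2.imread("pics/top0.png");d=np.load("pics/top0.npy");C=cloud("top",d)
side=cv2.imread("pics/side0.png");ds=np.load("pics/side0.npy");S=cloud("side",ds)
a=cv2.resize(im[150:250,220:500],None,fx=2.8,fy=2.8);b=cv2.resize(side[100:290,230:400],None,fx=1.6,fy=1.6)
cv2.imwrite("pics/crop.png",a);cv2.imwrite("pics/crop2.png",cv2.resize(side[100:290,210:400],None,fx=3,fy=3))
for nm,I,P in(("top",im,C),("side",side,S)):
    h=cv2.cvtColor(I,cv2.COLOR_BGR2HSV)
    ok=P[...,2]>-.5
    print(nm,"table z",np.median(P[...,2]))
    wd=(h[...,0]<14)&(h[...,1]>120)&(h[...,2]<110)
    for name,m in dict(green=(h[...,0]>50)&(h[...,0]<75)&(h[...,1]>130),red=((h[...,0]<5)|(h[...,0]>175))&(h[...,1]>200)&(h[...,2]>100),
        wood=wd&(abs(P[...,2]-.01)<.025), bar=(h[...,2]<50)&(P[...,2]>.25)&(P[...,2]<.32),blue=(h[...,0]>100)&(h[...,0]<125)&(h[...,1]>120)).items():
        n,l,st,ce=cv2.connectedComponentsWithStats(m.astype(np.uint8))
        for i in range(1,n):
            if st[i,4]>60:
                q=P[l==i];print(nm,name,st[i],np.median(q,0).round(3),"min",np.percentile(q,2,0).round(3),"max",np.percentile(q,98,0).round(3))
E
```

```text
top table z -0.0009813447102349215
top green [325 216  78  75 871] [ 0.596 -0.031  0.064] min [ 0.541 -0.068  0.025] max [0.657 0.049 0.068]
top red [374 331  12  12 111] [ 0.466 -0.027  0.093] min [ 0.457 -0.034  0.089] max [ 0.474 -0.018  0.095]
top wood [145  93  22  17 119] [0.881 0.346 0.022] min [0.876 0.334 0.005] max [0.898 0.369 0.034]
top wood [504  95  17  12  82] [ 0.869 -0.294  0.023] min [ 0.867 -0.309  0.007] max [ 0.877 -0.282  0.034]
top wood [324 178  74  15 299] [ 0.725 -0.013  0.008] min [ 0.715 -0.079  0.005] max [0.734 0.046 0.012]
top wood [203 201  46  21 255] [0.685 0.245 0.008] min [0.669 0.188 0.005] max [0.701 0.265 0.011]
top wood [461 206  17  12  87] [ 0.668 -0.207  0.008] min [ 0.661 -0.22   0.005] max [ 0.679 -0.194  0.011]
top wood [346 209  53  14 169] [ 0.671 -0.058  0.008] min [ 0.66  -0.079  0.005] max [0.679 0.009 0.011]
top wood [460 223  23  29 461] [ 0.625 -0.207  0.008] min [ 0.602 -0.224  0.005] max [ 0.649 -0.192  0.012]
top wood [410 228  38  32 904] [ 0.615 -0.131  0.008] min [ 0.591 -0.159  0.005] max [ 0.639 -0.103  0.011]
top wood [20
[... 2882 characters left out ...]
.281] min [0.177 0.028 0.252] max [0.203 0.094 0.302]
side bar [   0  194   35   66 1023] [0.184 0.01  0.276] min [ 0.162 -0.006  0.251] max [0.202 0.039 0.308]
side bar [330 198  19  29 146] [ 0.668 -0.074  0.284] min [ 0.662 -0.103  0.28 ] max [ 0.674 -0.049  0.286]
side blue [ 10  43  21  34 149] [-0.286  1.506 -0.308] min [-0.293  1.492 -0.382] max [-0.281  1.531 -0.233]
side blue [ 233  160   59   52 1467] [0.58  0.149 0.144] min [0.527 0.072 0.094] max [0.615 0.157 0.18 ]
side blue [268 264  42  42 398] [ 0.568 -0.071  0.124] min [ 0.55  -0.148  0.092] max [ 0.611 -0.065  0.177]
side blue [293 278  43  43 946] [ 0.616 -0.142  0.138] min [ 0.577 -0.148  0.092] max [ 0.646 -0.091  0.181]
```

View pics/crop.png

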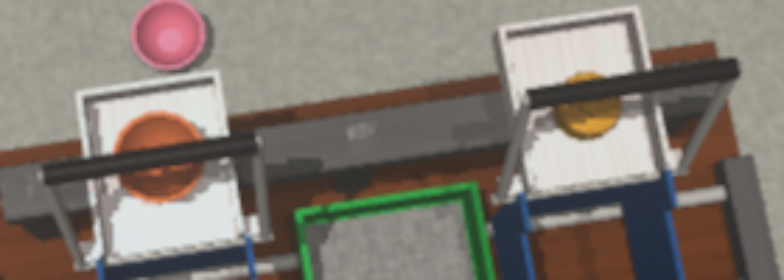

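View pics/crop2.png

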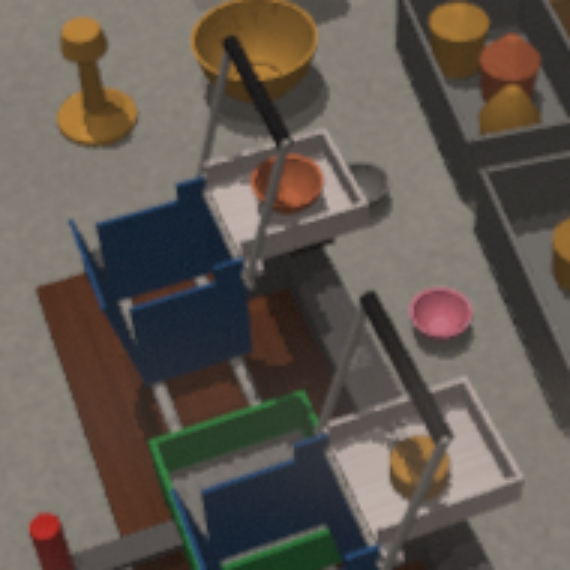

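The crop confirms it: the orange-red copper bowl is in the left (+y) pan, and the yellow brass weight with a knob is in the right one. Next I'll refine the stand pose and check the path.

Run:
```python
from h import *
im=cv2.imread("pics/top0.png");d=np.load("pics/top0.npy");C=cloud("top",d)
h=cv2.cvtColor(im,cv2.COLOR_BGR2HSV)
blue=(h[...,0]>100)&(h[...,0]<125)&(h[...,1]>120)
v,u=np.mgrid[:400,:640]
E=[]
for a,b,c,e in((416,272,55,11),(264,297,55,11)):
    m=blue&(u>=a)&(u<a+c)&(v>=b)&(v<b+e)&(C[...,2]>.165);p=C[m];E.append(p)
    ang=np.polyfit(p[:,1],p[:,0],1);print("edge mean",p.mean(0).round(4),"slope",ang.round(3),"y ends",p[:,1].min().round(4),p[:,1].max().round(4))
A=np.vstack(E);print("joint slope",np.polyfit(A[:,1],A[:,0],1))
m=(h[...,2]<90)&(C[...,2]>.262)&(C[...,2]<.3)
n,l,st,ce=cv2.connectedComponentsWithStats(m.astype(np.uint8))
for i in range(1,n):
    if st[i,4]>40:
        q=C[l==i];r=cv2.minAreaRect(np.float32(q[:,:2]));print("bar",st[i],q.mean(0).round(4),np.round(r[0],4),np.round(r[1],4))
tall=(C[...,2]>.06)
n,l,st,ce=cv2.connectedComponentsWithStats(tall.astype(np.uint8))
for i in range(1,n):
    if st[i,4]>60:
        q=C[l==i];print("tall",st[i],q.min(0).round(2),q.max(0).round(2))
```

```text
edge mean [ 0.5507 -0.1085  0.1846] slope [-0.135  0.536] y ends -0.1493 0.0757
edge mean [0.5226 0.106  0.1733] slope [-0.131  0.537] y ends 0.0678 0.1442
joint slope [-0.13128828  0.53647323]
bar [408 171  76  18 552] [ 0.6689 -0.0978  0.2804] [ 0.6697 -0.0966] [0.0101 0.0955]
bar [235 196  78  23 578] [0.6403 0.1217 0.2803] [0.6412 0.1209] [0.0109 0.0959]
tall [ 496   50  122   69 1526] [ 0.53 -0.46  0.06] [0.95 0.08 0.91]
tall [ 225   57  117   69 1333] [0.53 0.02 0.06] [0.95 0.22 0.91]
tall [  90   60  120   69 1451] [0.53 0.08 0.06] [0.95 0.45 0.91]
tall [512  75  17  16 162] [ 0.88 -0.32  0.06] [ 0.9  -0.29  0.07]
tall [139  81  14  13 128] [0.89 0.35 0.06] [0.91 0.37 0.07]
tall [571  81  13  13 107] [ 0.53 -0.41  0.06] [0.89 0.08 0.91]
tall [258  82  16  15 127] [0.53 0.08 0.06] [0.9  0.16 0.91]
tall [305  88  14  13 111] [0.87 0.06 0.06] [0.89 0.08 0.07]
tall [174  91  13  11 101] [0.87 0.29 0.06] [0.89 0.31 0.07]
tall [108  96  18  16 177] [0.53 0.08 0.06] [0.88 0.42 0.91]
tall [   0  139   38   89 2916] [0.53 0.08 0.06] [0.79 0.56 0.91]
tall [  220   152   266   156 14531] [ 0.52 -0.18  0.06] [0.73 0.21 0.91]
tall [ 590  167   50   40 1490] [ 0.53 -0.46  0.06] [0.72 0.08 0.91]
tall [326 214  77  77 700] [ 0.53 -0.07  0.06] [0.66 0.08 0.91]
tall [627 239  13  11  90] [ 0.53 -0.46  0.06] [0.61 0.08 0.91]
tall [ 77 277  28  25 534] [0.53 0.08 0.08] [0.57 0.44 0.91]
tall [372 329  15  14 165] [ 0.46 -0.04  0.06] [0.53 0.08 0.91]
```

```bash
cat >> h.py <<'E'
O=np.array([.5973,.005,0]);yaw=0.130
Rs=R.from_euler("z",yaw).as_matrix()
def st(x,y,z): return O+Rs@(np.array([x,y,z])/1000)
def inv(p): return (Rs.T@(np.array(p)-O)*1000).round(1)
RT=Rs@np.diag([1,-1,-1])
def go(*targets):
    s=bot.read_state();M=R.from_rotvec(s["tcp_rot"]).as_matrix()
    print("t",s["time"].round(2),"tcp stand",inv(s["tool_pos"]),"F",s["wrist_force"].round(1),"w",s["width"].round(2))
    for t in targets:
        print(t,"shift",(M.T@(st(*t)-s["tool_pos"])*1000).round(1),"turn",np.degrees(R.from_matrix(M.T@RT).as_rotvec()).round(2))
E
python3 -c "
from h import *
go((-135,-15,250),(-135,-15,60))"
```

```text
Traceback (most recent call last):
  File "h.py", line 23, in go
    print("t",s["time"].round(2),"tcp stand",inv(s["tool_pos"]),"F",s["wrist_force"].round(1),"w",s["width"].round(2))
              ^^^^^^^^^^^^^^^
AttributeError: 'float' object has no attribute 'round'
```

```bash
sed -i 's/s\["time"\].round(2)/round(float(s["time"]),2)/; s/s\["width"\].round(2)/round(float(s["width"]),2)/; s/s\["wrist_force"\].round/np.array(s["wrist_force"]).round/' h.py
python3 -c "
from h import *
go((-135,-15,250),(-135,-15,60))"
```

```text
t 0.15 tcp stand [-397.6 -573.   209. ] F [-0.3  0.1  1.1] w 1.0
(-135, -15, 250) shift [ 412.9 -458.1  -40.1] turn [-1.000e-01  1.000e-02  1.683e+01]
(-135, -15, 60) shift [ 412.9 -457.8  149.9] turn [-1.000e-01  1.000e-02  1.683e+01]
```

arm_command(targets="0 0 -40 0 0 4 1; 35 -38 -40 0 0 8 1; 65 -70 -40 0 0 12 1; 413 -458 -40 0 0 17 1; 413 -458 -40 0 0 17 1; 413 -458 -40 0 0 17 1; 413 -458 -40 0 0 17 1; 413 -458 -40 0 0 17 1; 413 -458 -40 0 0 17 1; 413 -458 -40 0 0 17 1")

```text
time: 0.98
tool_pos: [0.3924, -0.2563, 0.2499]
tcp_rot: [-3.135, -0.199, -0.0]
wrist_force: [0.9, 0.1, 0.3]
width: 1.0
```

```bash
python3 -c "
from h import *
go((-135,-15,250),(-135,-15,60))"
```

```text
t 0.98 tcp stand [-237.1 -232.5  249.9] F [0.9 0.1 0.3] w 1.0
(-135, -15, 250) shift [ 1.013e+02 -2.179e+02 -1.000e-01] turn [-0.   -0.01 -0.2 ]
(-135, -15, 60) shift [ 101.3 -217.9  189.9] turn [-0.   -0.01 -0.2 ]
```

arm_command(targets="101 -218 0 0 0 0 1; 101 -218 0 0 0 0 1; 101 -218 0 0 0 0 1; 101 -218 0 0 0 0 1; 101 -218 0 0 0 0 1; 101 -218 0 0 0 0 1; 101 -218 0 0 0 0 1; 101 -218 0 0 0 0 1; 101 -218 0 0 0 0 1; 101 -218 0 0 0 0 1")

```text
time: 1.82
tool_pos: [0.4646, -0.0303, 0.2499]
tcp_rot: [3.135, 0.198, -0.001]
wrist_force: [-0.4, -0.0, -0.0]
width: 1.0
```

```bash
python3 -c "
from h import *
go((-135,-15,250),(-135,-15,60))
im,d=bot.read_camera('side');cv2.imwrite('pics/side1.png',im)
im,d=bot.read_camera('top');cv2.imwrite('pics/top1.png',im)"
```

```text
t 1.82 tcp stand [-136.1  -17.8  249.9] F [-0.4 -0.  -0. ] w 1.0
(-135, -15, 250) shift [ 1.1 -2.8 -0.1] turn [ 0.02  0.04 -0.23]
(-135, -15, 60) shift [  1.2  -2.9 189.9] turn [ 0.02  0.04 -0.23]
```

View pics/side1.png

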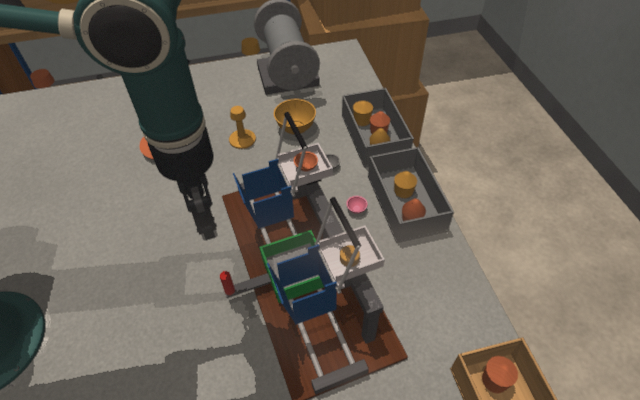

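The side view shows the open gripper above and in line with the red post (227,283), with the path down clear. I'll descend so the fingers straddle it.

arm_command(targets="1 -3 40 0 0 0 1; 1 -3 80 0 0 0 1; 1 -3 120 0 0 0 1; 1 -3 160 0 0 0 1; 1 -3 190 0 0 0 1; 1 -3 190 0 0 0 1; 1 -3 190 0 0 0 1")

```text
time: 2.5
tool_pos: [0.4637, -0.0269, 0.0587]
tcp_rot: [-3.135, -0.197, 0.007]
wrist_force: [0.4, -0.5, -0.1]
width: 0.998
```

arm_command(targets="0 0 0 0 0 0 0.1; 0 0 0 0 0 0 0.1; 0 0 0 0 0 0 0.1; 0 0 0 0 0 0 0.1; 0 0 0 0 0 0 0.1; 0 0 0 0 0 0 0.1; 0 0 0 0 0 0 0.1; 0 0 0 0 0 0 0.1; 0 0 0 0 0 0 0.1; 0 0 0 0 0 0 0.1", newtons=20)

```text
time: 3.33
tool_pos: [0.4666, -0.0262, 0.0613]
tcp_rot: [3.135, 0.2, 0.003]
wrist_force: [-1.5, 0.0, 5.9]
width: 0.222
```

```bash
python3 -c "
from h import *
go((-135,110,60))
for n in ('side','top'):
  im,d=bot.read_camera(n);cv2.imwrite('pics/%s2.png'%n,im)"
```

```text
t 3.33 tcp stand [-133.7  -14.    61.3] F [-1.5  0.   5.9] w 0.22
(-135, 110, 60) shift [  -1.7 -124.     1.3] turn [ 0.02 -0.1  -0.16]
```

View pics/side2.png

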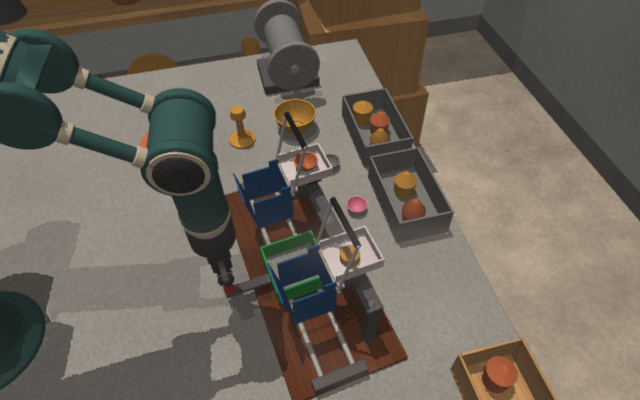

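Width 0.22 × 85 ≈ 19 mm, so the post is held. Sliding left by 125 mm.

arm_command(targets="0 -10 0 0 0 0 0.1; 0 -25 0 0 0 0 0.1; 0 -42 0 0 0 0 0.1; 0 -60 0 0 0 0 0.1; 0 -78 0 0 0 0 0.1; 0 -96 0 0 0 0 0.1; 0 -112 0 0 0 0 0.1; 0 -120 0 0 0 0 0.1; 0 -125 0 0 0 0 0.1; 0 -125 0 0 0 0 0.1")

```text
time: 4.27
tool_pos: [0.4502, 0.0991, 0.0613]
tcp_rot: [-3.134, -0.201, -0.002]
wrist_force: [-2.5, 1.7, 7.1]
width: 0.219
```

arm_command(targets="0 0 0 0 0 0 0.1; 0 0 0 0 0 0 0.1; 0 0 0 0 0 0 0.1")

```text
time: 4.52
tool_pos: [0.4503, 0.0986, 0.0613]
tcp_rot: [-3.134, -0.2, -0.002]
wrist_force: [-2.1, 2.1, 6.8]
width: 0.22
```

```bash
python3 -c "
from h import *
go((-135,110,60))
for n in ('side','top'):
  im,d=bot.read_camera(n);cv2.imwrite('pics/%s3.png'%n,im);np.save('pics/%s3.npy'%n,d)
  h=cv2.cvtColor(im,cv2.COLOR_BGR2HSV);C=cloud(n,d)
  m=(h[...,0]>50)&(h[...,0]<75)&(h[...,1]>130)&(abs(C[...,2]-.067)<.006)
  q=(C[m]-O)@Rs*1000;print(n,m.sum(),'green rim x',np.percentile(q[:,0],[1,99]).round(1),'y',np.percentile(q[:,1],[1,99]).round(1))
"
```

```text
t 4.52 tcp stand [-133.6  111.9   61.3] F [-2.1  2.1  6.8] w 0.22
(-135, 110, 60) shift [-1.4  1.9  1.3] turn [-0.05 -0.06 -0.16]
side 90 green rim x [-51.4  56.4] y [ 64.2 165.3]
top 215 green rim x [-53.9  35. ] y [ 56.8 164.4]
```

View pics/top3.png

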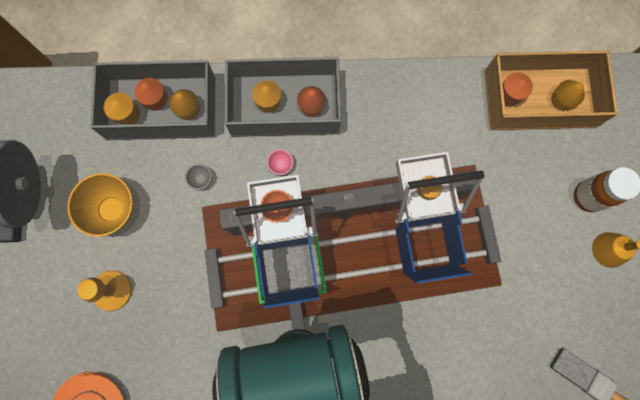

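View pics/side3.png

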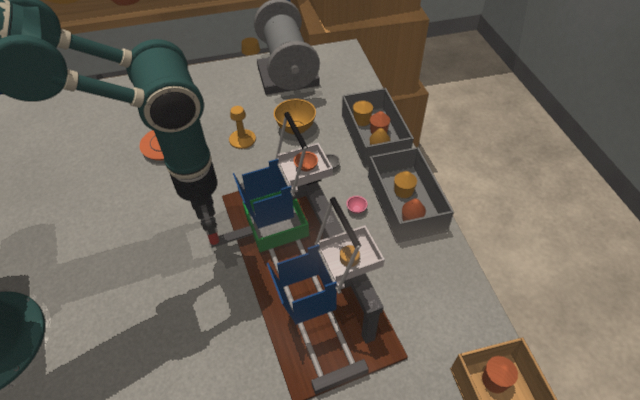

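The box now stands under the left spout: its rim runs from y 57 to 164, so the centre is about 110.6. I'll nudge it 1 mm, release and lift.

arm_command(targets="0 1 0 0 0 0 0.1; 0 1 0 0 0 0 0.1; 0 1 0 0 0 0 0.6; 0 1 0 0 0 0 0.6; 0 1 0 0 0 0 0.6; 0 1 0 0 0 0 0.6; 0 1 -40 0 0 0 0.6; 0 1 -80 0 0 0 0.6; 0 1 -120 0 0 0 0.6; 0 1 -160 0 0 0 0")

```text
time: 5.45
tool_pos: [0.4492, 0.0967, 0.2213]
tcp_rot: [3.135, 0.199, -0.002]
wrist_force: [1.0, 0.8, -0.2]
width: 0.477
```

```bash
python3 -c "
from h import *
go((-135,110,340),(84,110,340))"
```

```text
t 5.45 tcp stand [-135.   110.1  221.3] F [ 1.   0.8 -0.2] w 0.48
(-135, 110, 340) shift [-2.000e-01  1.000e-01 -1.187e+02] turn [ 0.01  0.07 -0.17]
(84, 110, 340) shift [ 218.8   -0.5 -119. ] turn [ 0.01  0.07 -0.17]
```

arm_command(targets="0 0 -40 0 0 0 0; 0 0 -80 0 0 0 0; 0 0 -119 0 0 0 0; 40 0 -119 0 0 0 0; 80 0 -119 0 0 0 0; 120 0 -119 0 0 0 0; 160 0 -119 0 0 0 0; 200 0 -119 0 0 0 0; 222 0 -119 0 0 0 0; 222 0 -119 0 0 0 0")

```text
time: 6.28
tool_pos: [0.6735, 0.1251, 0.3358]
tcp_rot: [3.135, 0.199, -0.003]
wrist_force: [-0.7, -0.3, -0.3]
width: 0.001
```

```bash
python3 -c "
from h import *
go((86,110,261))
for n in ('side','top'):
  im,d=bot.read_camera(n);cv2.imwrite('pics/%s4.png'%n,im);np.save('pics/%s4.npy'%n,d)
  h=cv2.cvtColor(im,cv2.COLOR_BGR2HSV);C=cloud(n,d)
  m=(h[...,0]>50)&(h[...,0]<75)&(h[...,1]>130)&(abs(C[...,2]-.067)<.006)
  q=(C[m]-O)@Rs*1000;print(n,m.sum(),'green rim x',np.percentile(q[:,0],[1,99]).round(1),'y',np.percentile(q[:,1],[1,99]).round(1))
  m=((h[...,0]<5)|(h[...,0]>175))&(h[...,1]>200)&(h[...,2]>100)&(C[...,2]>.08)&(C[...,2]<.1)
  if m.sum(): print('post',m.sum(),np.median((C[m]-O)@Rs*1000,0).round(1))
"
```

```text
t 6.28 tcp stand [ 91.2 109.2 335.8] F [-0.7 -0.3 -0.3] w 0.0
(86, 110, 261) shift [-5.  -0.8 74.8] turn [ 0.01  0.12 -0.19]
side 91 green rim x [-51.2  56.3] y [ 58.3 164.2]
top 179 green rim x [-53.8  35.3] y [ 55.7 163.3]
```

View pics/side4.png

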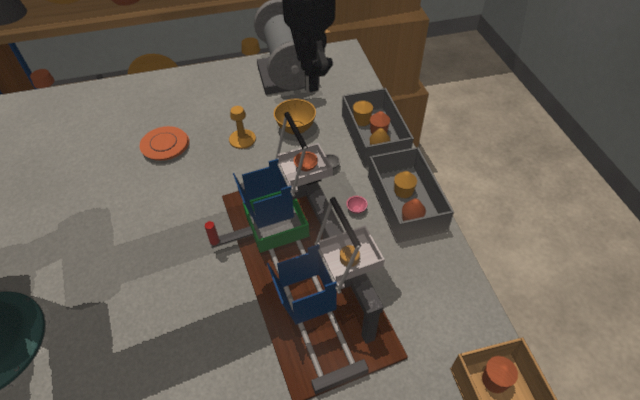

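The box is centred (rim y 56 to 163, centre about 109.5) and the post is free at (211,233). The shut fingers are above and behind the left bar (295,130). Descending behind the bar.

arm_command(targets="0 0 0 0 0 0 0; 0 0 15 0 0 0 0; 0 0 30 0 0 0 0; 0 0 50 0 0 0 0; 0 0 68 0 0 0 0; 0 0 78 0 0 0 0; 0 0 78 0 0 0 0; 0 0 78 0 0 0 0")

```text
time: 7.05
tool_pos: [0.6693, 0.1249, 0.2614]
tcp_rot: [3.135, 0.2, -0.001]
wrist_force: [-0.2, 1.9, -0.2]
width: 0.002
```

```bash
python3 -c "
from h import *
go((86,110,261))
for n in ('side','wrist'):
  im,d=bot.read_camera(n);cv2.imwrite('pics/%s5.png'%n,im);np.save('pics/%s5.npy'%n,d)
im=cv2.imread('pics/side5.png');cv2.imwrite('pics/s5c.png',cv2.resize(im[60:260,200:400],None,fx=3,fy=3))
a=np.arange(0,1.21,.1)
for t in a:
  f=t-np.arctan2(28,106);print(t.round(2),(30-109.6*np.sin(f)+17).round(1),(172+109.6*np.cos(f)-17).round(1))
"
```

```text
t 7.05 tcp stand [ 86.9 109.5 261.4] F [-0.2  1.9 -0.2] w 0.0
(86, 110, 261) shift [-0.9 -0.5  0.4] turn [ 0.    0.03 -0.16]
0.0 75.0 261.0
0.1 64.3 263.2
0.2 53.4 264.4
0.3 42.4 264.5
0.4 31.5 263.5
0.5 20.8 261.4
0.6 10.3 258.3
0.7 0.1 254.1
0.8 -9.5 248.9
0.9 -18.6 242.8
1.0 -27.0 235.8
1.1 -34.7 228.0
1.2 -41.6 219.5
```

View pics/s5c.png

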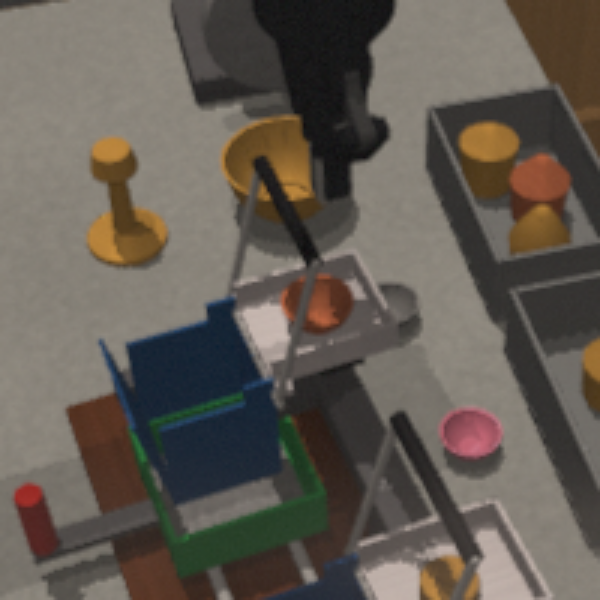

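View pics/wrist5.png

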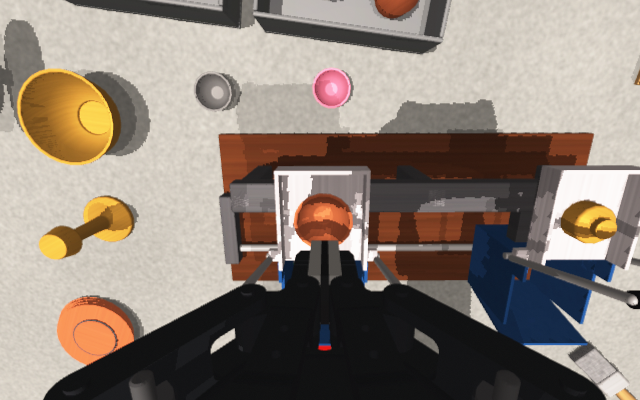

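The crop shows the shut fingers behind the bar's middle and about 17 mm below it, clear of the bowl and the side arms. Pulling along the arc, slowly.

arm_command(targets="-6 0 0 0 0 0 0; -12 0 0 0 0 0 0; -17 0 -1 0 0 0 0; -22 0 -2 0 0 0 0; -28 0 -2 0 0 0 0; -33 0 -3 0 0 0 0; -39 0 -3 0 0 0 0; -44 0 -3 0 0 0 0; -50 0 -3 0 0 0 0; -55 0 -2 0 0 0 0")

```text
time: 7.98
tool_pos: [0.615, 0.1179, 0.2633]
tcp_rot: [-3.135, -0.2, -0.0]
wrist_force: [-0.8, -1.1, -0.2]
width: 0.002
```

```bash
python3 -c "
from h import *
go((31.5,110,263.5))
im,d=bot.read_camera('side')
cv2.imwrite('pics/s6c.png',cv2.resize(im[60:260,200:400],None,fx=3,fy=3))"
```

```text
t 7.98 tcp stand [ 32.2 109.7 263.3] F [-0.8 -1.1 -0.2] w 0.0
(31.5, 110, 263.5) shift [-0.7 -0.3 -0.2] turn [-0.   -0.01 -0.17]
```

View pics/s6c.png

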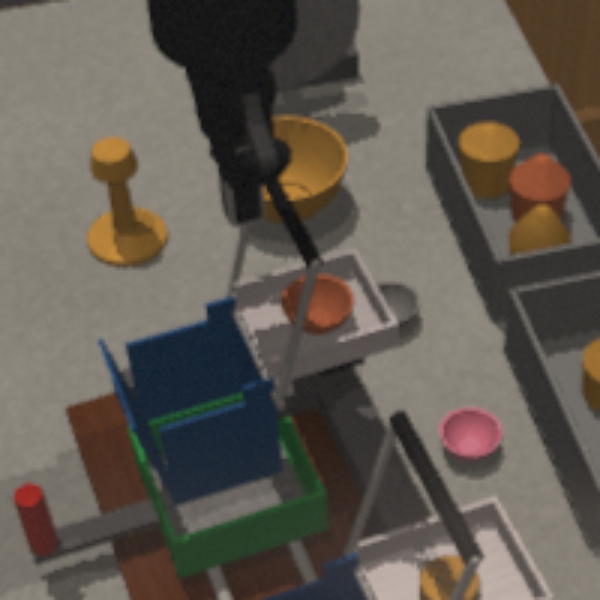

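```bash
python3 -c "
from h import *
s=bot.read_state();print(s['tool_pos'],s['tcp_rot'],s['q'])
p,f,M,t=cam('side')
def pr(P):
  c=(np.array(P)-t)@M;return np.array([p['cx']+f*c[0]/-c[2],p['cy']-f*c[1]/-c[2]])
for P in (s['tool_pos'],st(58,110-48,278),st(58,110+48,278),st(58,110,278),st(58,110-48,278)): u=pr(P);print(u.round(1),((u-[200,60])*3).round(0))
u=pr([.6693,.1249,.2614]);print('s5 tcp crop',((u-[200,60])*3).round(0))
im,d=bot.read_camera('top');cv2.imwrite('pics/top6.png',im);im,d=bot.read_camera('wrist');cv2.imwrite('pics/wrist6.png',im)
im,d=bot.read_camera('side');C=cloud('side',d)
print('time',bot.read_state()['time'])
for (a,b) in ((240,212),(240,200),(230,195),(245,185),(225,160),(255,205)):
  u,v=200+a//3,60+b//3;print(a,b,im[v,u],inv(C[v,u]))
"
```

```text
[0.61410865 0.11783087 0.26292969] [ 3.13521530e+00  1.99536757e-01 -1.59764893e-03] [1.49706507e-01 1.43742353e-01 1.65024626e+00 5.52660680e-05
 1.34862028e+00 1.59337464e+00]
[280.1 141.9] [240. 246.]
[302.9 149.2] [309. 268.]
[284.8 115.2] [254. 166.]
[293.6 131.6] [281. 215.]
[302.9 149.2] [309. 268.]
s5 tcp crop [327. 223.]
time 8.1833
240 212 [18 18 16] [ 30.   96.3 303.1]
240 200 [24 25 25] [ 30.7  96.1 312. ]
230 195 [64 69 72] [ 25.4 101.8 311.5]
245 185 [21 20 20] [ 24.7  63.6 351.4]
225 160 [22 19 19] [ 24.2  94.9 343.5]
255 205 [24 24 22] [ 39.2  96.4 304.3]
```

View pics/top6.png

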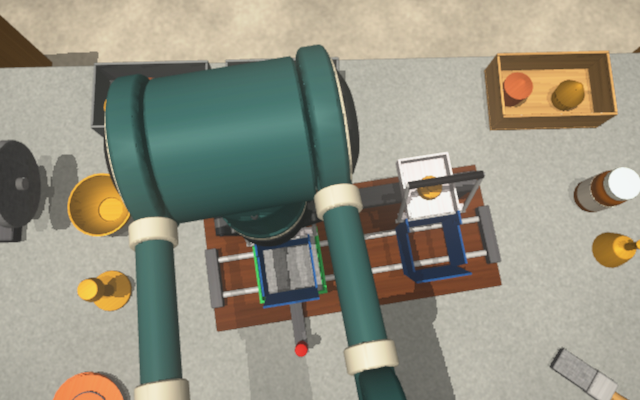

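View pics/wrist6.png

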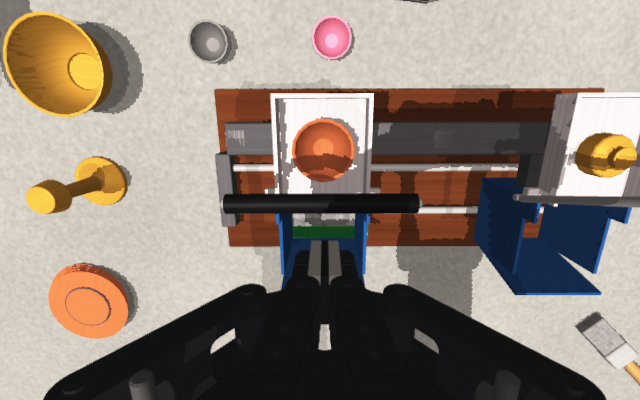

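The fingers went over the bar without moving it; nothing else changed. They look shorter than the TCP reading says, so I'll measure the real tip.

```bash
python3 -c "
from h import *
p=bot.camera_params('wrist');f=200/np.tan(np.radians(p['fov_y']/2));T=np.linalg.inv(p['T_tool_cam'])
for P in ((0,0,0),(0,0,-.01),(0,0,-.02),(0,0,-.03),(0.011,0,0),(.011,0,-.03),(0,.0425,-.013)):
  c=T@np.r_[P,1];print(P,(p['cx']+f*c[0]/-c[2]).round(1),(p['cy']-f*c[1]/-c[2]).round(1),'depth',-c[2].round(3))
im,d=bot.read_camera('side')
a=cv2.resize(cv2.imread('pics/side2.png')[230:310,180:280],None,fx=4,fy=4);b=cv2.resize(im[80:180,240:340],None,fx=4,fy=4)
cv2.imwrite('pics/cmp.png',np.hstack([a,b[:320]]))
im,d=bot.read_camera('wrist')
cv2.imwrite('pics/w7c.png',cv2.resize(im[180:360,220:430],None,fx=3.5,fy=3.5))
C=d[236:300:4,300:346:4];print(C.round(3))
"
```

```text
(0, 0, 0) 326.1 240.4 depth 0.176
(0, 0, -0.01) 326.2 247.9 depth 0.167
(0, 0, -0.02) 326.3 256.3 depth 0.157
(0, 0, -0.03) 326.4 265.7 depth 0.147
(0.011, 0, 0) 326.1 222.3 depth 0.173
(0.011, 0, -0.03) 326.5 244.6 depth 0.144
(0, 0.0425, -0.013) 406.1 250.3 depth 0.164
[[0.396 0.395 0.396 0.396 0.396 0.396 0.395 0.395 0.395 0.395 0.395 0.396]
 [0.365 0.364 0.363 0.15  0.15  0.149 0.15  0.149 0.151 0.149 0.364 0.364]
 [0.359 0.357 0.357 0.145 0.145 0.146 0.146 0.146 0.146 0.145 0.356 0.356]
 [0.35  0.35  0.351 0.142 0.142 0.141 0.14  0.141 0.141 0.141 0.351 0.35 ]
 [0.147 0.146 0.145 0.137 0.136 0.138 0.137 0.137 0.138 0.137 0.146 0.146]
 [0.142 0.143 0.143 0.134 0.133 0.133 0.133 0.134 0.134 0.134 0.142 0.144]
 [0.139 0.139 0.138 0.13  0.131 0.129 0.13  0.13  0.129 0.129 0.13  0.139]
 [0.136 0.135 0.135 0.127 0.127 0.127 0.127 0.126 0.127 0.127 0.127 0.135]
 [0.131 0.131 0.131 0.122 0.123 0.123 0.123 0.124 0.123 0.123 0.123 0.132]
 [0.128 0.128 0.12  0.12  0.121 0.119 0.121 0.121 0.12  0.12  0.12  0.128]
 [0.115 0.113 0.115 0.117 0.119 0.119 0.119 0.119 0.119 0.118 0.115 0.115]
 [0.109 0.11  0.11  0.113 0.112 0.119 0.119 0.12  0.113 0.112 0.111 0.111]
 [0.108 0.108 0.11  0.11  0.111 0.119 0.119 0.119 0.11  0.109 0.111 0.109]
 [0.107 0.108 0.109 0.107 0.107 0.117 0.119 0.12  0.108 0.107 0.107 0.108]
 [0.106 0.106 0.105 0.105 0.106 0.115 0.121 0.121 0.105 0.105 0.105 0.105]
 [0.103 0.104 0.102 0.103 0.103 0.113 0.121 0.12  0.106 0.103 0.103 0.102]]
```

View pics/cmp.png

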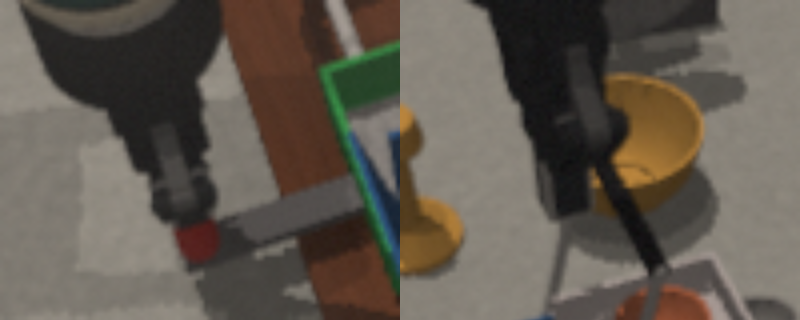

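View pics/w7c.png

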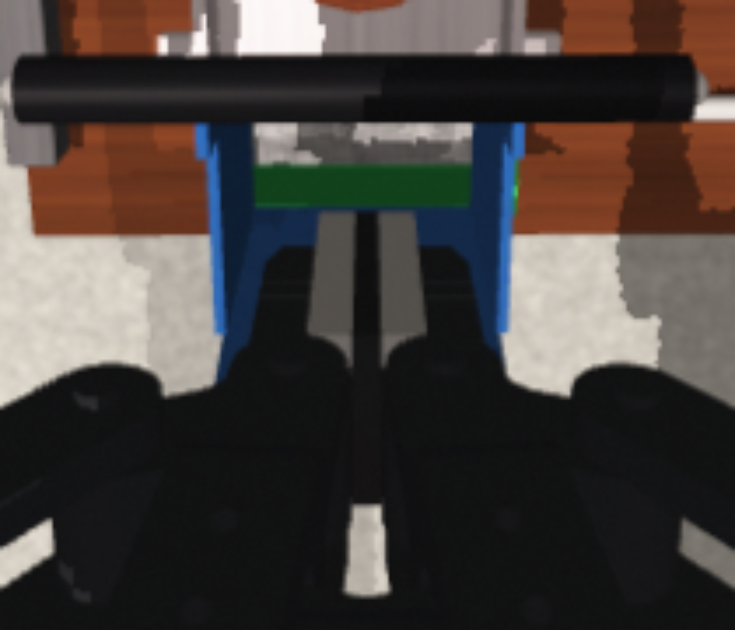

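Both views put the real tips about 25–30 mm short of the reported TCP:
- **Wrist view:** the tip edge is at row 240, depth 0.150, which is tool z ≈ -25.
- **Side view:** tip z is about 290–295 against a TCP of 263.

So the fingers passed just over the bar, and nothing was touched. I'll go back over and down, with the TCP 28 mm lower.

arm_command(targets="0 0 -25 0 0 0 0; 20 0 -28 0 0 0 0; 45 0 -28 0 0 0 0; 57 0 -28 0 0 0 0; 57 0 -28 0 0 0 0; 57 0 -28 0 0 0 0; 57 0 -10 0 0 0 0; 57 0 10 0 0 0 0; 57 0 30 0 0 0 0; 57 0 30 0 0 0 0")

```text
time: 9.12
tool_pos: [0.6683, 0.1247, 0.2277]
tcp_rot: [3.134, 0.2, -0.014]
wrist_force: [-0.3, 0.1, -1.0]
width: -0.001
```

```bash
python3 -c "
from h import *
go((86,110,233))
im,d=bot.read_camera('side')
cv2.imwrite('pics/s8c.png',cv2.resize(im[80:200,230:370],None,fx=5,fy=5))
im,d=bot.read_camera('wrist');cv2.imwrite('pics/wrist8.png',im)
C=cloud('side',bot.read_camera('side')[1])
q=(C-O)@Rs*1000
m=(abs(q[...,0]-86)<20)&(abs(q[...,1]-105)<25)&(q[...,2]>215)&(q[...,2]<330)
print('lowest near tip',np.sort(q[m][:,2])[:8].round(1), q[m][np.argsort(q[m][:,2])[:4]].round(0))
"
```

```text
t 9.12 tcp stand [ 85.9 109.5 227.7] F [-0.3  0.1 -1. ] w -0.0
(86, 110, 233) shift [ 0.  -0.5 -5.3] turn [ 0.01  0.52 -0.16]
lowest near tip [255.2 255.7 255.7 255.9 256.1 256.7 257.3 258.7] [[ 88. 103. 255.]
 [ 84. 104. 256.]
 [ 97. 102. 256.]
 [ 95. 102. 256.]]
```

View pics/s8c.png

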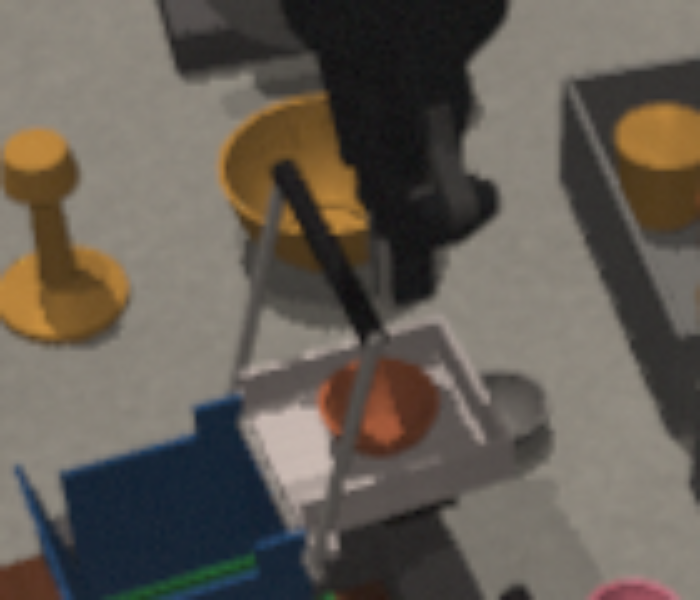

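View pics/wrist8.png

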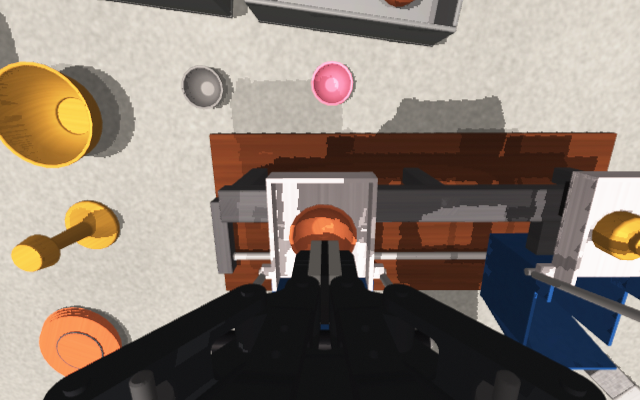

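The depth shows the tips at z ≈ 255 with the TCP at 228, so the offset is about 27.5 mm. They are now below and behind the bar. Pulling again.

arm_command(targets="-6 0 0 0 0 0 0; -12 0 0 0 0 0 0; -17 0 -1 0 0 0 0; -22 0 -2 0 0 0 0; -28 0 -2 0 0 0 0; -33 0 -3 0 0 0 0; -39 0 -3 0 0 0 0; -44 0 -3 0 0 0 0")

```text
time: 9.93
tool_pos: [0.6278, 0.1196, 0.2363]
tcp_rot: [-3.135, -0.2, -0.0]
wrist_force: [1.0, -0.0, 0.3]
width: -0.001
```

```bash
python3 -c "
from h import *
go((42.4,110,236.5))
im,d=bot.read_camera('side')
cv2.imwrite('pics/s9c.png',cv2.resize(im[80:200,230:370],None,fx=5,fy=5))
"
```

```text
t 9.93 tcp stand [ 45.1 109.6 236.3] F [ 1.  -0.   0.3] w -0.0
(42.4, 110, 236.5) shift [-2.7 -0.3 -0.2] turn [-0.   -0.01 -0.16]
```

View pics/s9c.png

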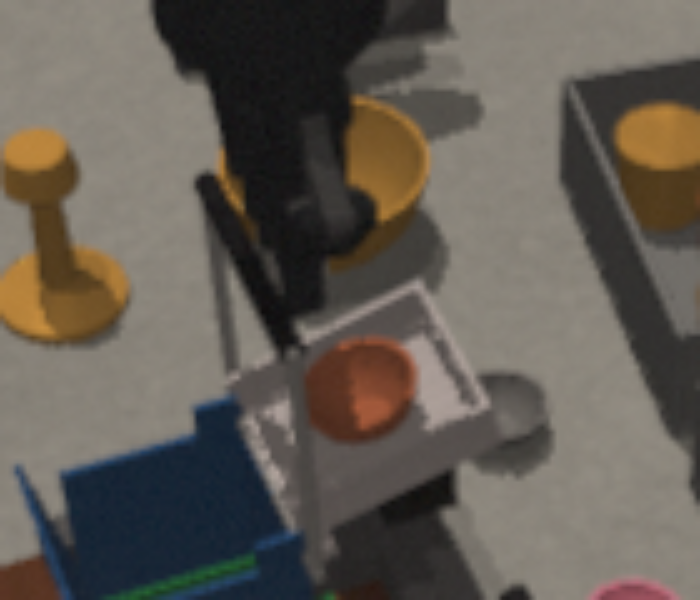

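The bar is following, the pan is at about 0.3 rad and the bowl still sits in it. Continuing along the arc.

arm_command(targets="-5 0 0 0 0 0 0; -11 0 1 0 0 0 0; -16 0 2 0 0 0 0; -22 0 3 0 0 0 0; -27 0 4 0 0 0 0; -32 0 6 0 0 0 0; -37 0 8 0 0 0 0; -42 0 10 0 0 0 0; -47 0 13 0 0 0 0; -52 0 16 0 0 0 0")

```text
time: 10.82
tool_pos: [0.5762, 0.113, 0.2197]
tcp_rot: [-3.135, -0.2, 0.001]
wrist_force: [-0.4, -0.9, -0.2]
width: -0.0
```

```bash
python3 -c "
from h import *
go((-9.5,110,221))
im,d=bot.read_camera('side')
cv2.imwrite('pics/s10c.png',cv2.resize(im[80:230,220:370],None,fx=4,fy=4))
"
```

```text
t 10.82 tcp stand [ -6.9 109.8 219.7] F [-0.4 -0.9 -0.2] w -0.0
(-9.5, 110, 221) shift [-2.6 -0.2 -1.3] turn [-0.    0.02 -0.17]
```

View pics/s10c.png

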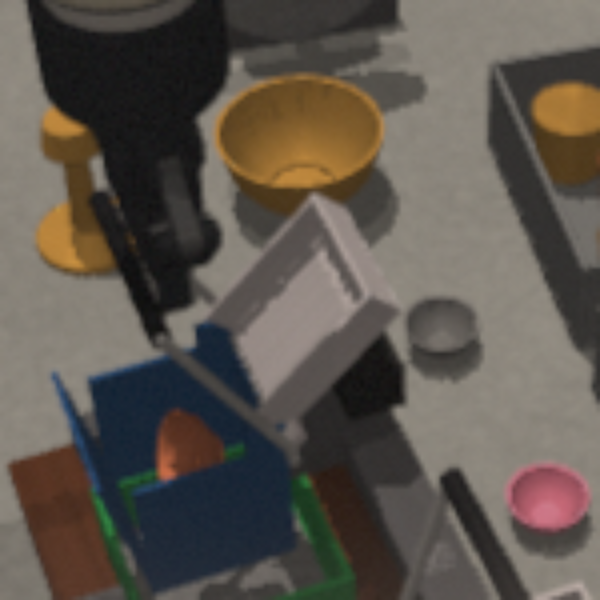

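The bowl has slid out and is dropping through the spout at about 0.8 rad. I'll finish tipping past 1 rad so the pan stays over.

arm_command(targets="-5 0 3 0 0 0 0; -9 0 6 0 0 0 0; -14 0 10 0 0 0 0; -18 0 13 0 0 0 0; -22 0 17 0 0 0 0; -25 0 21 0 0 0 0; -29 0 25 0 0 0 0; -33 0 29 0 0 0 0; -34 0 29 0 0 0 0; -34 0 29 0 0 0 0")

```text
time: 11.7
tool_pos: [0.5425, 0.1086, 0.1906]
tcp_rot: [3.135, 0.2, -0.002]
wrist_force: [0.7, 0.1, 0.3]
width: -0.002
```

```bash
python3 -c "
from h import *
go((-41.6,110,192))
im,d=bot.read_camera('side')
cv2.imwrite('pics/s11c.png',cv2.resize(im[80:230,220:370],None,fx=4,fy=4))
"
```

```text
t 11.7 tcp stand [-40.9 109.9 190.6] F [0.7 0.1 0.3] w -0.0
(-41.6, 110, 192) shift [-0.7 -0.1 -1.4] turn [-0.    0.06 -0.16]
```

View pics/s11c.png

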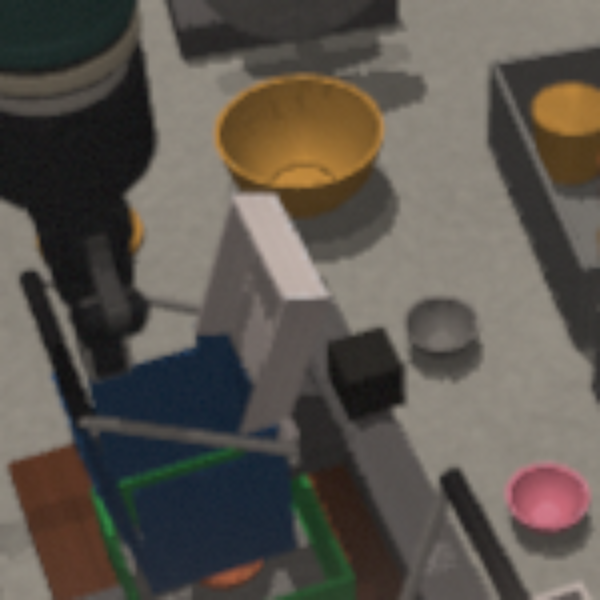

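The pan is over, and the bowl shows in the box under the spout at crop (232,572). Backing off the bar a little, then up and away.

arm_command(targets="4 0 0 0 0 0 0; 10 0 0 0 0 0 0; 10 0 0 0 0 0 0; 10 0 -25 0 0 0 0; 10 0 -60 0 0 0 0; 10 0 -100 0 0 0 0; 10 0 -140 0 0 0 0; -25 0 -150 0 0 0 0; -65 0 -150 0 0 0 0; -105 0 -150 0 0 0 0")

```text
time: 12.58
tool_pos: [0.4393, 0.0955, 0.3429]
tcp_rot: [-3.135, -0.199, -0.004]
wrist_force: [-0.4, -0.9, -0.1]
width: 0.0
```

arm_command(targets="0 40 0 0 0 0 0; 0 80 0 0 0 0 0; 0 120 0 0 0 0 0; 0 160 0 0 0 0 0; 0 200 0 0 0 0 0; 0 240 0 0 0 0 0; 0 280 0 0 0 0 0; 0 320 0 0 0 0 0; 0 320 0 0 0 0 0; 0 320 0 0 0 0 0")

```text
time: 13.42
tool_pos: [0.4796, -0.224, 0.3406]
tcp_rot: [-3.135, -0.193, 0.001]
wrist_force: [-0.5, 0.5, -0.8]
width: -0.001
```

```bash
python3 -c "
from h import *
go((-135,-210,340))
for n in ('side','top'):
  im,d=bot.read_camera(n);cv2.imwrite('pics/%s12.png'%n,im);C=cloud(n,d)
  h=cv2.cvtColor(im,cv2.COLOR_BGR2HSV);q=(C-O)@Rs*1000
  m=(h[...,0]>50)&(h[...,0]<75)&(h[...,1]>130)&(abs(C[...,2]-.067)<.006)
  print(n,'rim y',np.percentile(q[m][:,1],[1,99]).round(1))
  m=(h[...,0]<12)&(h[...,1]>130)&(h[...,2]>100)&(abs(q[...,0])<55)&(abs(q[...,1]-110)<55)&(q[...,2]>25)
  if m.sum(): print('bowl px',m.sum(),np.median(q[m],0).round(1),np.percentile(q[m],[2,98],axis=0).round(0))
"
python3 - <<'E'
import cv2,numpy as np
a=cv2.imread('pics/top12.png');b=cv2.imread('pics/side12.png')
cv2.imwrite('pics/f12.png',np.hstack([cv2.resize(a[150:350,200:500],(450,300)),cv2.resize(b[100:300,200:400],(300,300))]))
E
```

```text
t 13.42 tcp stand [-146.4 -211.8  340.6] F [-0.5  0.5 -0.8] w -0.0
(-135, -210, 340) shift [11.4 -1.9  0.6] turn [-0.05  0.05 -0.39]
side rim y [ 57.6 164.3]
bowl px 45 [ 2.6 93.  50.1] [[-13.  71.  31.]
 [ 17. 111.  87.]]
top rim y [ 56.3 163.3]
bowl px 582 [  2.1 110.4  39.3] [[-20.  90.  29.]
 [ 22. 131.  51.]]
```

View pics/f12.png

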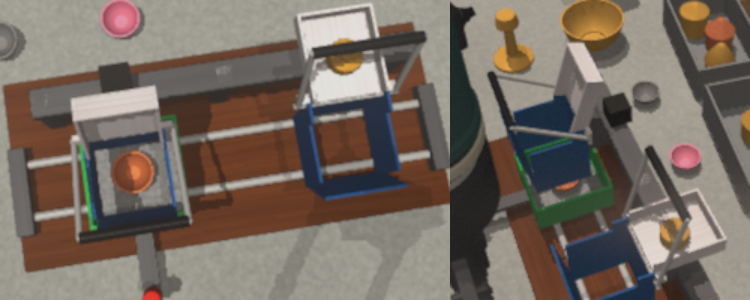

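View pics/top12.png

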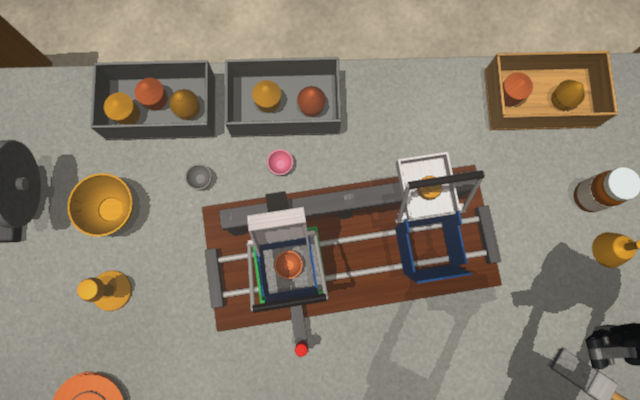

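The bowl rests upright in the box at top-view pixel (289,264), stand (2,110), z 29–51. The box centre is at y ≈ 110, the pan has stayed over, the brass weight is still in the right pan at (430,187), and the arm is clear. Handing in.

```bash
python3 -c "
from workcell import bot
print(bot.finish_job())"
```

```text
the job is handed in; nothing more can be done
None
```

The copper bowl is in the green box under the left spout, and the job was handed in at about 13.5 s of the 48 s allowed. I gripped the red post, slid the box left, then hooked the left pan's bar from behind with the shut fingers and tipped the pan past 1 rad.

- **Bowl:** it lies upright on the box floor at stand (2, 110) mm, z 29–51. The gripper never touched it.
- **Box:** centred at y ≈ 110 mm (rim measured 56–163 from the top camera, 58–164 from the side).
- **Pan and weight:** the left pan stayed over, and the brass weight is still in the right pan.
- **Forces:** wrist force read about 8 N at most after any move, and the arm ended clear of everything.

**What disagreed:** the shut fingertips are about 27 mm short of the reported TCP. My first pull therefore passed just over the bar without moving it. I measured the offset with the side and wrist cameras, and the second pull, set lower, worked.

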